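# Load a chamber slide in a sprung slide holder

### The job

Load the wide four-well slide into the dark slide holder. Holding it level, draw the sprung curved arm back by pushing its tip with the slide's end, and lower the slide flat on the plate between arm and fixed edge, squarely and centred on that edge. Let go so that the arm holds the slide against the fixed edge.

Things in the scene. Friction and masses are not known exactly. Their poses are not given: they have to be found in the camera images.
- chamber_slide: Wide four-well slide, loose. Clear base 76 x 50 x 4 mm (x, y, z), white strip at each short end; on it 2 x 2 open clear wells, 62 x 50 x 16 mm. Long sides flat, 50 mm apart, 20 mm tall; 7 mm of base juts out at each short end. Origin: centre of underside; x along its length, z up. A half turn makes no difference. About 70 g. Not the 26 mm wide two-well slide.
- holder: Fixed dark steel plate, 10 mm thick, x -63 to 87, y -48 to 82 mm. Origin at bench height, z up. Fixed edge: bar along y, inner face at x = -45 mm facing +x, y -32 to 32, its top 6 mm above the plate. Arm pivot at x 37, y 62, 26 mm high; the arm curves from it to its tip at y near 0. Slide home: length along x, centre at x = -7, y = 0, underside on the plate at z = 10 mm.
- clip (a joint): Swing of the sprung curved steel arm about its upright pivot, rad. 0 = at rest on its stop; grows as the tip is drawn away from the fixed edge (holder +x), about 62 mm per rad, to 0.7. About 0.245 with the slide home. The spring always drives it back to 0 and it never stays drawn: 2.4 N at the tip at rest, 3.5 N with the slide home, 6 N at 0.7.
- clip_tip (a point): Centre of the arm's upright round tip post, 12 mm across, standing 12 to 33 mm above the bench; the point is 22 mm above it. At rest at x = 22, y = 2 mm in the holder's frame: the gap to the fixed edge is then 61 mm, too short for the 76 mm slide. With the slide home it is at x = 37, y = 0.
Things that resemble listed ones, but are neither listed nor needed, are in the scene too. Leave any yellow look-alike of the chamber_slide alone.

How it is judged (in metres and radians):
At the end, for the whole second after the job is handed in: Slide flat on the plate (within 2 mm, tilt under 3 deg), lengthwise along the holder's x within 10 deg, centre within 12 mm sideways, at most 6 mm beyond (or 4 mm inside) fully home on the fixed edge, arm pressing its other end (0.18 to 0.36 rad), all at rest and let go (x of chamber_slide in the frame of holder between -0.011 and -0.001 m and y of chamber_slide in the frame of holder between -0.012 and 0.012 m and z of chamber_slide in the frame of holder between 0.008 and 0.012 m and angle between chamber_slide's own z axis and vertical below 0.05 rad and angle between the x axis of chamber_slide and the x axis of holder, either way round below 0.175 rad and value of joint clip between 0.18 and 0.36 rad and velocity of joint clip between -0.05 and 0.05 rad/s and linear speed of chamber_slide below 0.01 m/s); the robot touches nothing.
It fails at once if the chamber slide is tipped more than 25 degrees from level (angle between chamber_slide's own z axis and vertical above 0.436 rad).
It also fails if it takes over 38 s, if anything falls off the work surface, if the arm or the gripper's body presses on something with over 40 N, if the wrist force passes 120 N, or if a joint passes its speed limit or range.

### The arm

A 6-joint arm with a two-finger parallel gripper is mounted at the origin on the work surface. World frame = base frame: x ahead of the robot, y to its left, z up, the work surface at z = 0. Lengths are in m, angles in degrees, forces in N, time in s.
With the tool pointing down it reaches from about 0.4 to 0.825 m from the base axis. Payload 7 kg.
Tool frame: the origin (TCP) lies midway between the tips of the shut fingers; the grasp point (between the pads) lies 19 mm behind it (ctrl.hold_point_z is the distance from the TCP to the grasp point, in m); z points along the fingers, y is the line along which they close (so a half turn about z gives the same grasp; the last joint's range is limited). The gripper opens to 88 mm and grips with 3 to 60 N. Pads are 19 mm wide; open, the fingers measure 130 mm over their backs; the gripper's body (78 mm by 193 mm) begins 47 mm behind the grasp point.
Start: joints at [87.038, 20.546, 0.682, 0, -70.136, -16.507], TCP at [0.225, 0.636, 0.227] pointing down, gripper open.
Joint ranges: [-176.03, 176.03], [-82.01, 121.73], [-58.28, 71.71], [-173.87, 95.51], [-174.79, -0.11], [-173.66, 173.66]. Speed limits (degrees/s): [136.94, 136.94, 172.46, 180, 180, 180].

### API

Orientations are given as [roll, pitch, yaw] about the fixed x, y, z axes, in that order (R = Rz(yaw) Ry(pitch) Rx(roll)).
In Python, from plant import ctrl gives the robot as it stands.
- The arm moves only by the tool apply_moves, never from a script. Its argument "deltas" is a list of rows, each an object with "fingers": the finger opening in mm, from 0 to 87.6; "delta_pos": the shift along the tool's x, y, z in mm, a list of three; "angular": the turn, a rotation vector about the tool's x, y, z in degrees, a list of three. A call has 1 to 10 rows; each row is the pose to reach, as a shift and turn from the pose commanded when the call began, along the tool's axes at that moment; what a row does not reach only later rows make up. A row lasts 1/10 s, in which the tool goes at most 50 mm and 8.59 degrees, less where a joint would pass 70% of its speed; a pose out of reach is approached as far as the arm can. A call with a gripper value outside its range is refused whole. The fingers move at their own pace and stop on an object; the grip force is fixed at half the most. Time passes only in rows, so rows that repeat a pose let the fingers close. It gives the time, the measured TCP pose, the force, the opening and the grip force at its end, in the units of the state.
- ctrl.get_obs(): the state, without advancing time (a new reading comes with each control period).
- ctrl.snapshot(name): name is "scene" or "top" or "wrist"; returns the picture (400x640x3 uint8, red, green, blue); there is no depth.
- ctrl.camera_params(name): a dict with "fx", "fy", "cx", "cy" (pixels), "cam_to_world" (4x4, takes a point from camera to world coordinates); the wrist camera has in their place "mount" (4x4, takes a point from camera to tool coordinates, whose origin is the TCP and whose axes are the flange's). Camera axes: x right, y up, looking along -z (the intrinsics and any distortion apply to the point x, -y, -z); pixel columns grow to the right and rows downward; lengths in m; the calibration is good to about 2 mm. A picture is of the moment at which its call begins: read the wrist's pose just before it. camera_params takes no time and is no camera call.
- ctrl.close_job(): hands the job in; it is judged then, once.
The state is a dict: "clock": time; "joint_pos": joint angles; "qvel": joint speeds; "tau": joint torques, N m; "tool_pos": TCP position; "orientation": TCP orientation; "force": force on the tool from outside, world axes, zero at the start; "moment": the same for the moment, N m; "opening": finger opening in m; "gripper_force": force on a finger pad.
Only numpy, scipy, OpenCV 4.12 (cv2) and the standard library are available. Lean on these libraries where they do the work, as an engineer would, in place of code of your own. Each camera call takes 0.05 s, during which the arm holds its last target. There are 200 camera calls.

## Working session

There is one attempt and no reset: what is moved stays moved. The work goes in short steps, Python scripts to look and compute and a tool call to move; the robot and the scene stay as the last step left them, time stands still between calls to the robot, and variables do not carry over. Pictures are saved under pics/ and viewed, at most 10 in all, crops included, and the job is handed in when it is done.

Besides the shell and the picture viewer there is one more tool, called after ">>>" by a JSON object that holds its "fn" and its "kwargs". apply_moves: Moves the arm, as the interface text tells. Its arguments: {"type":"object","properties":{"deltas":{"type":"array"}},"required":["deltas"]}

```bash
mkdir -p pics; ls; python3 - <<'E'
from plant import ctrl
import cv2,json
for n in("scene","top"):
    cv2.imwrite(f"pics/{n}0.png",ctrl.snapshot(n)[:,:,::-1]); print(n,ctrl.camera_params(n))
print(ctrl.get_obs(), ctrl.hold_point_z); print(ctrl.camera_params("wrist"))
E
```

```text
pics
scene {'fx': 370.57613545325376, 'fy': 370.57613545325376, 'cx': 320.54000429823776, 'cy': 195.31137538557923, 'cam_to_world': array([[ 5.83542755e-01, -6.59066367e-01,  4.74456928e-01,
         8.58023753e-01],
       [ 8.12082417e-01,  4.73567118e-01, -3.40963829e-01,
        -2.90728654e-01],
       [ 3.05915995e-05,  5.84265101e-01,  8.11562869e-01,
         6.37240568e-01],
       [ 0.00000000e+00,  0.00000000e+00,  0.00000000e+00,
         1.00000000e+00]])}
top {'fx': 369.05989692246743, 'fy': 369.05989692246743, 'cx': 315.92078122447697, 'cy': 199.50816915713213, 'cam_to_world': array([[ 0.01111246,  0.9878741 , -0.1548589 ,  0.37162789],
       [-0.99993592,  0.01064393, -0.00385439, -0.04364053],
       [-0.00215934,  0.15489181,  0.98792908,  0.85690016],
       [ 0.        ,  0.        ,  0.        ,  1.        ]])}
{'clock': 0.1, 'joint_pos': array([ 8.70383000e+01,  2.05881036e+01,  6.39580124e-01, -1.92848941e-02,
       -7.01360738e+01, -1.65076332e+01]), 'qvel': array([-0.02726033, -0.07191064,  0.08809938,  0.06024749,  0.02992708,
       -0.1270628 ]), 'tau': 
[... 178 characters left out ...]
ientation': array([ 1.79913738e+02, -6.65741975e-03, -1.94758944e+01]), 'force': array([ 0.30014012, -1.0240304 , -0.70484878]), 'moment': array([-0.04898062, -0.01953044,  0.04395747]), 'gripper_force': 0.0, 'opening': 0.08750812247372228} 0.0188
{'fx': 284.1065435172856, 'fy': 284.1065435172856, 'cx': 317.1976892838156, 'cy': 202.14180722540917, 'mount': array([[ 4.34005009e-04,  9.52848702e-01,  3.03445484e-01,
         8.10145543e-02],
       [ 9.99999888e-01, -3.55774723e-04, -3.13089112e-04,
         2.66614311e-04],
       [-1.90368321e-04,  3.03445586e-01, -9.52848750e-01,
        -1.58550865e-01],
       [ 0.00000000e+00,  0.00000000e+00,  0.00000000e+00,
         1.00000000e+00]])}
```

View pics/top0.png

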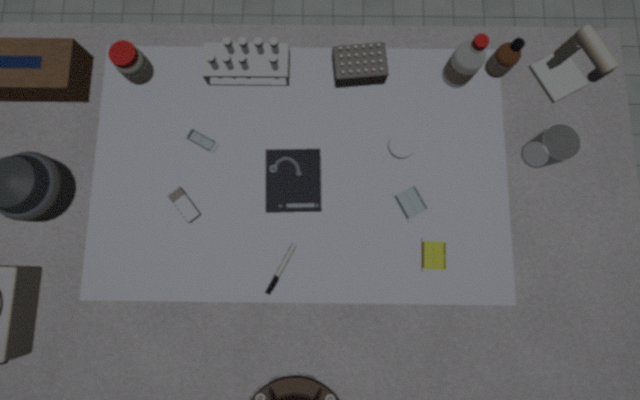

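View pics/scene0.png

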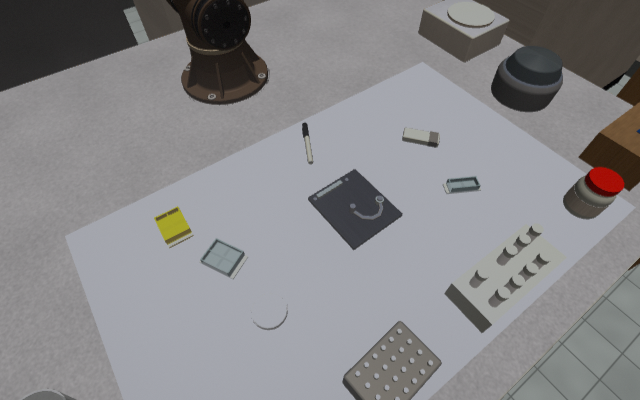

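Candidates: clear wide slide at top (411,202) / scene (223,258); yellow look-alike at top (434,255); narrow two-well slide at top (201,140). The clear, near-square one with four wells fits. I'll confirm it in an enlarged crop.

```bash
python3 - <<'E'
import cv2,numpy as np
t=cv2.imread("pics/top0.png");s=cv2.imread("pics/scene0.png")
c=lambda i,x,y,w,h:cv2.convertScaleAbs(cv2.resize(i[y:y+h,x:x+w],(400,300),interpolation=cv2.INTER_CUBIC),alpha=1.5)
m=np.vstack([np.hstack([c(t,381,180,60,45),c(s,188,230,72,54)]),np.hstack([c(t,245,140,100,75),c(s,296,160,120,90)])])
cv2.imwrite("pics/m.png",m)
E
```

```text
(no output)
```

View pics/m.png

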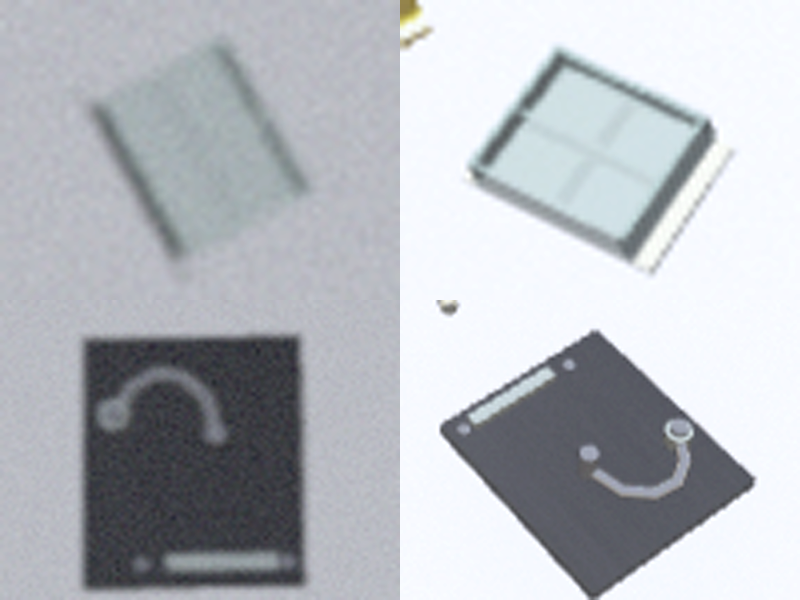

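The crop confirms it: 2x2 clear wells with a white strip, so this is the chamber slide. Holder: bar on the robot side (top px ~(300,205)), pivot top-left, so the holder's yaw is near 0.

```bash
cat > h.py <<'E'
from plant import ctrl
import numpy as np, cv2
from scipy.spatial.transform import Rotation as R
def T_tool(o):
    T=np.eye(4);T[:3,:3]=R.from_euler('xyz',o['orientation'],degrees=True).as_matrix();T[:3,3]=o['tool_pos'];return T
def p2w(name,uv,z,o=None):
    p=ctrl.camera_params(name); C=p['cam_to_world'] if name!='wrist' else T_tool(o)@p['mount']
    uv=np.atleast_2d(uv); d=np.c_[(uv[:,0]-p['cx'])/p['fx'],-(uv[:,1]-p['cy'])/p['fy'],-np.ones(len(uv))]@C[:3,:3].T
    return C[:3,3]+d*((np.asarray(z)-C[2,3])/d[:,2])[:,None]
def delta(pos,yaw,o=None):
    "tool-frame shift mm and rotvec deg to go to pos with tool down at given yaw (roll 180)"
    o=o or ctrl.get_obs();T=T_tool(o);g=R.from_euler('xyz',[180,0,yaw],degrees=True).as_matrix()
    print('dpos',np.round(T[:3,:3].T@(np.array(pos)-T[:3,3])*1e3,1),'rot',np.round(np.degrees(R.from_matrix(T[:3,:3].T@g).as_rotvec()),1))
E
python3 - <<'E'
from h import *
u=np.array([[95,105],[180,260],[305,190],[220,40]])/6.667+[381,180]
w=p2w('top',u,.02*np.ones(4));c=w.mean(0)
print('slide',w.round(3),c, np.degrees(np.arctan2(*(w[1]-w[0])[1::-1])),np.degrees(np.arctan2(*(w[2]-w[3])[1::-1])))
h=np.array([[84,339],[299,337],[303,585],[85,588]])-[0,300]
w=p2w('top',h/4+[245,140],.01*np.ones(4));print('plate TL TR BR BL',w.round(4))
c=c.copy()
for y in(63,-117,-27,):delta([c[0]-.06,c[1],.2],y)
E
```

```text
slide [[ 0.514 -0.223  0.02 ]
 [ 0.46  -0.25   0.02 ]
 [ 0.485 -0.294  0.02 ]
 [ 0.537 -0.266  0.02 ]] [ 0.49881265 -0.25826906  0.02      ] -152.46554283931184 -152.1129475941894
plate TL TR BR BL [[ 0.6226  0.0795  0.01  ]
 [ 0.6252 -0.0481  0.01  ]
 [ 0.477  -0.0518  0.01  ]
 [ 0.4739  0.0741  0.01  ]]
dpos [499.9 771.7  26.9] rot [  0.1   0.1 -82.5]
dpos [499.9 771.7  26.9] rot [ 0.1 -0.1 97.5]
dpos [499.9 771.7  26.9] rot [ 0.1 -0.   7.5]
```

>>> {"fn": "apply_moves", "kwargs": {"deltas": [{"fingers": 87, "delta_pos": [278, 376, 20], "angular": [0, 0, 66]}, {"fingers": 87, "delta_pos": [278, 376, 20], "angular": [0, 0, 66]}, {"fingers": 87, "delta_pos": [278, 376, 20], "angular": [0, 0, 66]}, {"fingers": 87, "delta_pos": [278, 376, 20], "angular": [0, 0, 66]}, {"fingers": 87, "delta_pos": [278, 376, 20], "angular": [0, 0, 66]}, {"fingers": 87, "delta_pos": [556, 752, 87], "angular": [0, 0, 133]}, {"fingers": 87, "delta_pos": [556, 752, 87], "angular": [0, 0, 133]}, {"fingers": 87, "delta_pos": [556, 752, 87], "angular": [0, 0, 133]}, {"fingers": 87, "delta_pos": [556, 752, 87], "angular": [0, 0, 133]}, {"fingers": 87, "delta_pos": [556, 752, 87], "angular": [0, 0, 133]}]}}

```text
clock: 1.1
tool_pos: [0.3706, 0.158, 0.1881]
orientation: [-180.0, 0.0, -105.7]
force: [1.6, 1.0, -0.4]
opening: 0.0872
gripper_force: 0.0
```

```bash
python3 - <<'E'
from h import *
o=ctrl.get_obs();print(o['joint_pos'].round(1),o['force']);delta([.5,-.258,.14],-152.3,o)
E
```

```text
[ 51.5  -4.5 -34.6  -0.  -59.9 -67.2] [ 1.57316462  0.99241064 -0.39152546]
dpos [ 365.4 -237.3   48. ] rot [ 0.   0.  46.6]
```

>>> {"fn": "apply_moves", "kwargs": {"deltas": [{"fingers": 87, "delta_pos": [365, -237, 48], "angular": [0, 0, 46.6]}, {"fingers": 87, "delta_pos": [365, -237, 48], "angular": [0, 0, 46.6]}, {"fingers": 87, "delta_pos": [365, -237, 48], "angular": [0, 0, 46.6]}, {"fingers": 87, "delta_pos": [365, -237, 48], "angular": [0, 0, 46.6]}, {"fingers": 87, "delta_pos": [365, -237, 48], "angular": [0, 0, 46.6]}, {"fingers": 87, "delta_pos": [365, -237, 48], "angular": [0, 0, 46.6]}, {"fingers": 87, "delta_pos": [365, -237, 48], "angular": [0, 0, 46.6]}, {"fingers": 87, "delta_pos": [365, -237, 48], "angular": [0, 0, 46.6]}, {"fingers": 87, "delta_pos": [365, -237, 48], "angular": [0, 0, 46.6]}, {"fingers": 87, "delta_pos": [365, -237, 48], "angular": [0, 0, 46.6]}]}}

```text
clock: 2.1
tool_pos: [0.5023, -0.2586, 0.1385]
orientation: [179.9, -0.1, -152.2]
force: [-0.5, -0.0, -1.0]
opening: 0.0869
gripper_force: 0.0
```

```bash
python3 - <<'E'
from h import *
import json
o=ctrl.get_obs();print(o['tool_pos'],o['orientation'],o['joint_pos'].round(1));i=ctrl.snapshot('wrist')
json.dump({k:np.asarray(v).tolist() for k,v in o.items()},open('o1.json','w'))
cv2.imwrite('pics/w1.png',i[:,:,::-1])
cv2.imwrite('pics/w1c.png',cv2.convertScaleAbs(cv2.resize(i[60:300,200:520,::-1],(800,600),interpolation=cv2.INTER_CUBIC),alpha=1.3))
E
```

```text
[ 0.50233968 -0.25863522  0.13847154] [ 1.79947273e+02 -1.24681370e-01 -1.52239851e+02] [ -7.4  14.6 -20.2   0.  -55.3 -54.9]
```

View pics/w1c.png

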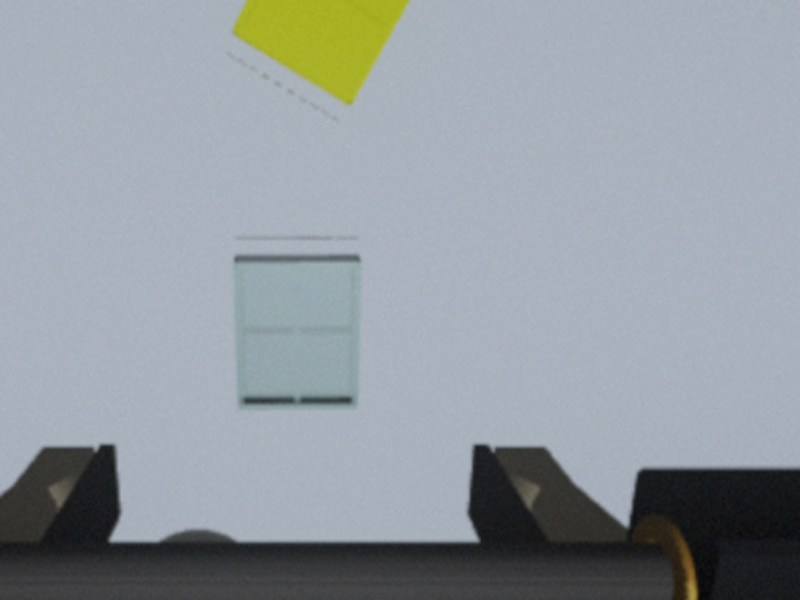

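The wrist crop shows the slide square to the tool, with well-top corners near (234,256), (360,256), (357,408), (239,408) and the base's far end at row 238.

```bash
python3 - <<'E'
from h import *
import json
o=json.load(open('o1.json'))
u=np.array([[234,256],[360,256],[357,408],[239,408]])/2.5+[200,60]
w=p2w('wrist',u,.02*np.ones(4),o)
T=T_tool(o);t=(w-T[:3,3])@T[:3,:3]*1e3
print(t.round(1),t.mean(0).round(1),w.mean(0))
u=np.array([[236,238],[357,238]])/2.5+[200,60]
for z in(0,.004):
  w2=p2w('wrist',u,z*np.ones(2),o);print(((w2-T[:3,3])@T[:3,:3]*1e3).round(1))
E
```

```text
[[ 36.5 -22.2 118.5]
 [ 36.5  27.2 118.6]
 [-27.4  27.8 118.4]
 [-27.4 -21.6 118.4]] [  4.6   2.8 118.5] [ 0.49671093 -0.25830614  0.02      ]
[[ 40.7 -22.8 138.5]
 [ 40.7  27.7 138.6]]
[[ 41.3 -22.5 134.5]
 [ 41.3  27.3 134.6]]
```

>>> {"fn": "apply_moves", "kwargs": {"deltas": [{"fingers": 87, "delta_pos": [4, 2.8, 45], "angular": [0, 0, 0]}, {"fingers": 87, "delta_pos": [4, 2.8, 80], "angular": [0, 0, 0]}, {"fingers": 87, "delta_pos": [4, 2.8, 105], "angular": [0, 0, 0]}, {"fingers": 87, "delta_pos": [4, 2.8, 115], "angular": [0, 0, 0]}, {"fingers": 87, "delta_pos": [4, 2.8, 115], "angular": [0, 0, 0]}, {"fingers": 87, "delta_pos": [4, 2.8, 115], "angular": [0, 0, 0]}]}}

```text
clock: 2.75
tool_pos: [0.4982, -0.2541, 0.0264]
orientation: [-179.9, 0.1, -152.0]
force: [-0.3, -0.0, 0.3]
opening: 0.0871
gripper_force: 0.0
```

```bash
python3 - <<'E'
from h import *
o=ctrl.get_obs();T=T_tool(o);w=np.array([.4967,-.2583,0]);print(o['tool_pos'],o['orientation'],(w-T[:3,3])@T[:3,:3]*1e3)
E
```

```text
[ 0.49818802 -0.25406104  0.02635316] [-1.79945827e+02  5.05250273e-02 -1.51956015e+02] [ 3.32948749 -3.01674661 26.35309383]
```

```bash
python3 - <<'E'
from h import *
import json
L=[]
for k in range(4):
    o=ctrl.get_obs();L.append(np.r_[o['tool_pos']*1e3,o['orientation']]);i=ctrl.snapshot('wrist')
L=np.array(L);print(L.round(2))
json.dump({k:np.asarray(v).tolist() for k,v in o.items()},open('o2.json','w'))
cv2.imwrite('pics/w2c.png',cv2.convertScaleAbs(cv2.resize(i[80:320,160:480,::-1],(800,600),interpolation=cv2.INTER_CUBIC),alpha=1.3))
E
```

```text
[[ 4.9819e+02 -2.5406e+02  2.6350e+01 -1.7995e+02  5.0000e-02 -1.5196e+02]
 [ 4.9850e+02 -2.5423e+02  2.6740e+01 -1.7991e+02  1.0000e-01 -1.5197e+02]
 [ 4.9853e+02 -2.5431e+02  2.6840e+01 -1.7990e+02  1.2000e-01 -1.5198e+02]
 [ 4.9840e+02 -2.5433e+02  2.6730e+01 -1.7991e+02  1.2000e-01 -1.5199e+02]]
```

View pics/w2c.png

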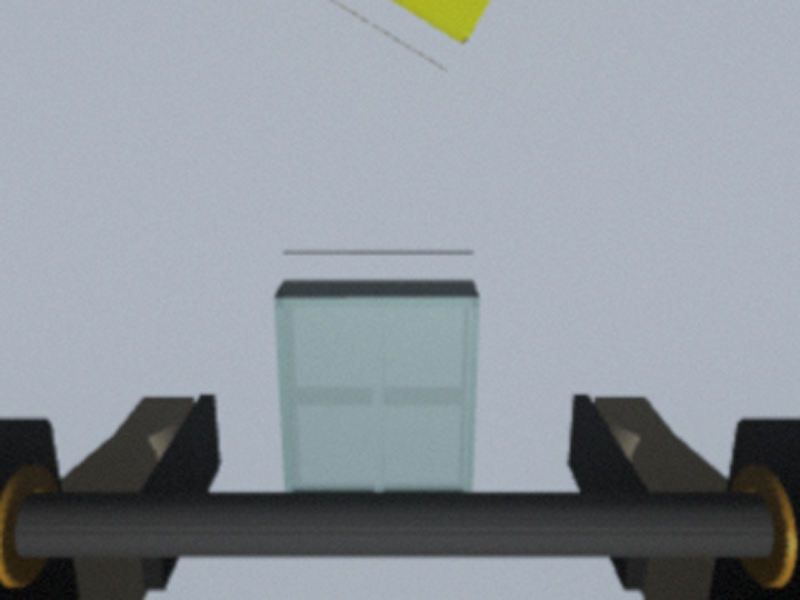

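The slide is between the fingers: well-top far edge (277..478, 297), base far end (284..473, 252).

```bash
python3 - <<'E'
from h import *
import json
o=json.load(open('o2.json'));T=T_tool(o)
for pts,z in(([[277,297],[478,297],[287,490],[473,490]],.02),([[284,252],[473,252]],.004),([[284,252],[473,252]],.0)):
  u=np.array(pts)/2.5+[160,80]
  w=p2w('wrist',u,z*np.ones(len(u)),o);print(((w-T[:3,3])@T[:3,:3]*1e3).round(1))
E
```

```text
[[ 33.2 -27.3   6.7]
 [ 33.2  21.5   6.6]
 [-20.5 -27.3   6.8]
 [-20.5  22.2   6.7]]
[[ 40.6 -27.6  22.7]
 [ 40.6  21.8  22.6]]
[[ 39.7 -28.2  26.7]
 [ 39.7  22.3  26.6]]
```

>>> {"fn": "apply_moves", "kwargs": {"deltas": [{"fingers": 87, "delta_pos": [2.4, -2.9, 12], "angular": [0, 0, 0]}, {"fingers": 87, "delta_pos": [2.4, -2.9, 23], "angular": [0, 0, 0]}, {"fingers": 87, "delta_pos": [2.4, -2.9, 23], "angular": [0, 0, 0]}, {"fingers": 46, "delta_pos": [2.4, -2.9, 23], "angular": [0, 0, 0]}, {"fingers": 46, "delta_pos": [2.4, -2.9, 23], "angular": [0, 0, 0]}, {"fingers": 46, "delta_pos": [2.4, -2.9, 23], "angular": [0, 0, 0]}, {"fingers": 46, "delta_pos": [2.4, -2.9, 23], "angular": [0, 0, 0]}, {"fingers": 46, "delta_pos": [2.4, -2.9, 23], "angular": [0, 0, 0]}, {"fingers": 46, "delta_pos": [2.4, -2.9, 23], "angular": [0, 0, 0]}]}}

```text
clock: 3.85
tool_pos: [0.4967, -0.258, 0.0023]
orientation: [-180.0, 0.0, -152.0]
force: [-0.1, 0.6, 0.5]
opening: 0.0497
gripper_force: 30.0
```

>>> {"fn": "apply_moves", "kwargs": {"deltas": [{"fingers": 46, "delta_pos": [0, 0, -15], "angular": [0, 0, 0]}, {"fingers": 46, "delta_pos": [0, 0, -50], "angular": [0, 0, 0]}, {"fingers": 46, "delta_pos": [-40, 25, -90], "angular": [0, 0, 4]}, {"fingers": 46, "delta_pos": [-76, 51, -120], "angular": [0, 0, 8]}, {"fingers": 46, "delta_pos": [-112, 75, -138], "angular": [0, 0, 13]}, {"fingers": 46, "delta_pos": [-150, 101, -138], "angular": [0, 0, 17]}, {"fingers": 46, "delta_pos": [-188, 127, -138], "angular": [0, 0, 21]}, {"fingers": 46, "delta_pos": [-220, 149, -138], "angular": [0, 0, 24]}, {"fingers": 46, "delta_pos": [-245, 165, -138], "angular": [0, 0, 26.5]}, {"fingers": 46, "delta_pos": [-253, 171, -138], "angular": [0, 0, 26.5]}]}}

```text
clock: 4.85
tool_pos: [0.6409, 0.0145, 0.1398]
orientation: [180.0, 0.0, -178.4]
force: [-0.2, -0.1, -0.4]
opening: 0.0499
gripper_force: 30.0
```

>>> {"fn": "apply_moves", "kwargs": {"deltas": [{"fingers": 46, "delta_pos": [0, 0, 0], "angular": [0, 0, 0]}, {"fingers": 46, "delta_pos": [0, 0, 0], "angular": [0, 0, 0]}, {"fingers": 46, "delta_pos": [0, 0, 0], "angular": [0, 0, 0]}, {"fingers": 46, "delta_pos": [0, 0, 0], "angular": [0, 0, 0]}]}}

```text
clock: 5.25
tool_pos: [0.6393, 0.0106, 0.1404]
orientation: [180.0, -0.0, -178.6]
force: [-0.3, 0.2, -0.5]
opening: 0.0501
gripper_force: 30.0
```

```bash
python3 - <<'E'
from h import *
import json
o=ctrl.get_obs();print(o['tool_pos'],o['orientation'],o['opening']);i=ctrl.snapshot('wrist')
json.dump({k:np.asarray(v).tolist() for k,v in o.items()},open('o3.json','w'))
cv2.imwrite('pics/w3.png',i[:,:,::-1])
cv2.imwrite('pics/w3c.png',cv2.convertScaleAbs(cv2.resize(i[0:300,120:520,::-1],(800,600),interpolation=cv2.INTER_CUBIC),alpha=1.4))
E
```

```text
[0.63933006 0.01060157 0.14040302] [ 1.79998212e+02 -2.11178843e-04 -1.78578887e+02] 0.05009757443286465
```

View pics/w3c.png

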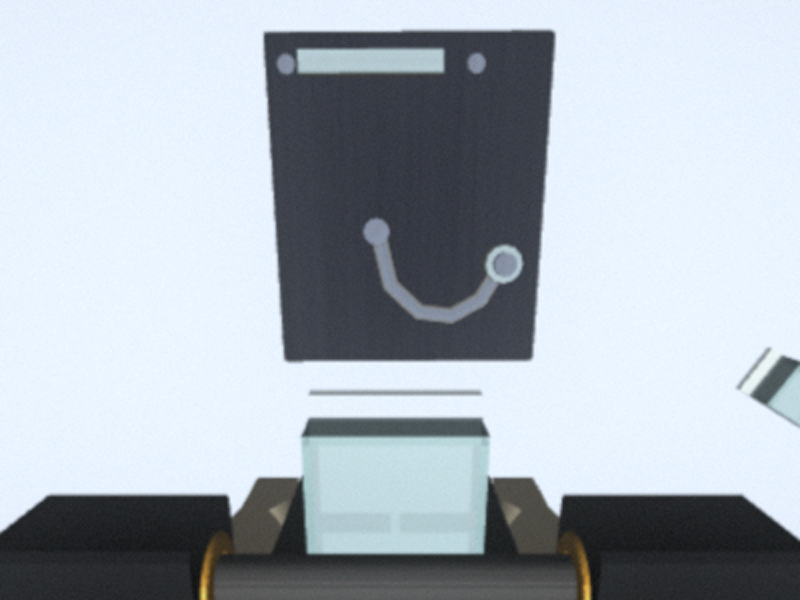

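The whole holder is in view: plate corners (265,32), (554,30), (531,359), (286,361); bar inner edge (298..445, 73); post top (376,231); pivot (504,264). Carried slide's end at (309..481, 392).

```bash
cat > fit.py <<'E'
from h import *
import json
from scipy.optimize import least_squares
o=json.load(open('o3.json'));T=T_tool(o)
f=lambda p:np.array(p)/2+[120,0]
px=[[265,32],[554,30],[531,359],[286,361],[298,73],[445,73],[376,231]]
z=[.01]*4+[.016]*2+[.033]
H=np.array([[-63,-48],[-63,82],[87,82],[87,-48],[-45,-32],[-45,32],[22,2]])/1e3
w=p2w('wrist',f(px),z,o)[:,:2]
rot=lambda a:np.array([[np.cos(a),-np.sin(a)],[np.sin(a),np.cos(a)]])
r=least_squares(lambda p:(H@rot(p[2]).T+p[:2]-w).ravel(),[.538,0,0])
if __name__=='__main__':
  print('holder',r.x[:2]*1e3,np.degrees(r.x[2]));print((r.fun.reshape(-1,2)*1e3).round(1))
  e=p2w('wrist',f([[309,392],[481,392]]),[T[2,3]+.0017]*2,o);e2=p2w('wrist',f([[303,436],[489,436]]),[T[2,3]+.0177]*2,o)
  print('slide end, well edge in tool',((e-T[:3,3])@T[:3,:3]*1e3).round(1),((e2-T[:3,3])@T[:3,:3]*1e3).round(1))
  for hx,hy in((-24,0),(-7,0)):
    g=rot(r.x[2])@[hx/1e3,hy/1e3]+r.x[:2];delta([*g,.03],np.degrees(r.x[2])-180,o)
E
python3 fit.py
```

```text
holder [536.99978191  -1.74127879] 1.7268247478109908
[[-0.6 -1.2]
 [-0.5  1.2]
 [ 0.9  1.3]
 [ 0.5 -1.2]
 [-0.1  0.2]
 [-0.4 -0.6]
 [ 0.2  0.3]]
slide end, well edge in tool [[ 37.6 -24.3  -1.7]
 [ 37.7  25.1  -1.7]] [[ 30.2 -23.9 -17.7]
 [ 30.2  25.3 -17.7]]
dpos [126.6  -9.9 110.4] rot [ 0.  -0.  -0.3]
dpos [109.6  -9.8 110.4] rot [ 0.  -0.  -0.3]
```

>>> {"fn": "apply_moves", "kwargs": {"deltas": [{"fingers": 46, "delta_pos": [40, -4, 15], "angular": [0, 0, -0.3]}, {"fingers": 46, "delta_pos": [80, -8, 30], "angular": [0, 0, -0.3]}, {"fingers": 46, "delta_pos": [115, -10.4, 45], "angular": [0, 0, -0.3]}, {"fingers": 46, "delta_pos": [129, -10.4, 60], "angular": [0, 0, -0.3]}, {"fingers": 46, "delta_pos": [129, -10.4, 75], "angular": [0, 0, -0.3]}, {"fingers": 46, "delta_pos": [129, -10.4, 95], "angular": [0, 0, -0.3]}, {"fingers": 46, "delta_pos": [129, -10.4, 110], "angular": [0, 0, -0.3]}, {"fingers": 46, "delta_pos": [129, -10.4, 118], "angular": [0, 0, -0.3]}, {"fingers": 46, "delta_pos": [129, -10.4, 118], "angular": [0, 0, -0.3]}, {"fingers": 46, "delta_pos": [129, -10.4, 118], "angular": [0, 0, -0.3]}]}}

```text
clock: 6.3
tool_pos: [0.5114, -0.0022, 0.0227]
orientation: [-180.0, 0.0, -178.2]
force: [0.1, -0.2, -0.2]
opening: 0.0495
gripper_force: 30.0
```

>>> {"fn": "apply_moves", "kwargs": {"deltas": [{"fingers": 46, "delta_pos": [0, 0, 0], "angular": [0, 0, 0]}, {"fingers": 46, "delta_pos": [0, 0, 0], "angular": [0, 0, 0]}]}}

```text
clock: 6.5
tool_pos: [0.5116, -0.0019, 0.0229]
orientation: [180.0, 0.1, -178.2]
force: [0.5, -0.6, -0.7]
opening: 0.0497
gripper_force: 30.0
```

```bash
cat > st.py <<'E'
from fit import *
o=ctrl.get_obs();T=T_tool(o);a=r.x[2]
c=T[:3,3]+T[:3,:3]@[-.00035,.0005,0]
print('slide centre in holder',((c[:2]-r.x[:2])@rot(a)*1e3).round(1),'tcp z',o['tool_pos'][2]*1e3,o['orientation'],'yaw err',o['orientation'][2]+180-np.degrees(a),o['force'].round(1),o['clock'])
E
python3 st.py
```

```text
slide centre in holder [-25.1   1.1] tcp z 22.915886859384884 [ 1.79977414e+02  7.13824302e-02 -1.78211136e+02] yaw err 0.062068265436653336 [ 0.5 -0.6 -0.7] 6.5
```

>>> {"fn": "apply_moves", "kwargs": {"deltas": [{"fingers": 46, "delta_pos": [0, -1, 1], "angular": [0, 0, 0]}, {"fingers": 46, "delta_pos": [-4, -1, 1], "angular": [0, 0, 0]}, {"fingers": 46, "delta_pos": [-8, -1, 1], "angular": [0, 0, 0]}, {"fingers": 46, "delta_pos": [-12, -1, 1], "angular": [0, 0, 0]}, {"fingers": 46, "delta_pos": [-16, -1, 1], "angular": [0, 0, 0]}, {"fingers": 46, "delta_pos": [-20.5, -1, 1], "angular": [0, 0, 0]}, {"fingers": 46, "delta_pos": [-20.5, -1, 1], "angular": [0, 0, 0]}, {"fingers": 46, "delta_pos": [-20.5, -1, 1], "angular": [0, 0, 0]}, {"fingers": 46, "delta_pos": [-20.5, -1, 1], "angular": [0, 0, 0]}]}}

```text
clock: 7.4
tool_pos: [0.5308, -0.0027, 0.0208]
orientation: [-180.0, -0.1, -178.2]
force: [-4.5, -2.3, -2.0]
opening: 0.0501
gripper_force: 30.0
```

```bash
python3 st.py; python3 - <<'E'
from h import *
w=ctrl.snapshot('wrist');s=ctrl.snapshot('scene')
m=np.hstack([cv2.resize(w[60:300,160:480],(400,300)),cv2.resize(s[150:270,280:440],(400,300),interpolation=cv2.INTER_CUBIC)])
cv2.imwrite('pics/p4.png',cv2.convertScaleAbs(m[:,:,::-1],alpha=1.4))
E
```

```text
slide centre in holder [-5.9 -0.3] tcp z 20.82247816845172 [-1.79980807e+02 -8.62211728e-02 -1.78235264e+02] yaw err 0.037845908315487176 [-4.5 -2.3 -2. ] 7.4
```

View pics/p4.png

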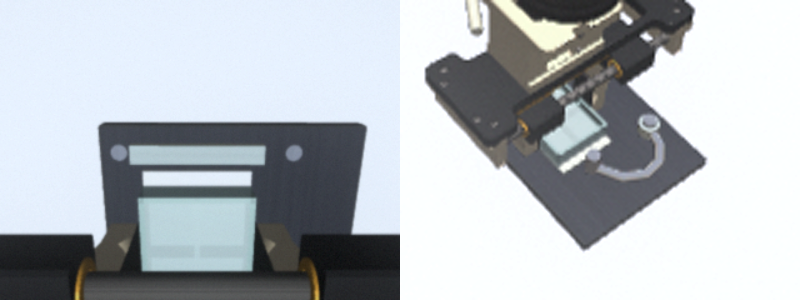

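The post sits against the slide's +x end (scene crop ~(595,157)), and the white strip at the other end is just inside the bar (wrist crop row 172 vs 165). Add 1.5 mm clearance, then lower.

>>> {"fn": "apply_moves", "kwargs": {"deltas": [{"fingers": 46, "delta_pos": [-1.5, 0, 0], "angular": [0, 0, 0]}, {"fingers": 46, "delta_pos": [-1.5, 0, 2], "angular": [0, 0, 0]}, {"fingers": 46, "delta_pos": [-1.5, 0, 4], "angular": [0, 0, 0]}, {"fingers": 46, "delta_pos": [-1.5, 0, 6], "angular": [0, 0, 0]}, {"fingers": 46, "delta_pos": [-1.5, 0, 7.5], "angular": [0, 0, 0]}, {"fingers": 46, "delta_pos": [-1.5, 0, 7.5], "angular": [0, 0, 0]}, {"fingers": 46, "delta_pos": [-1.5, 0, 7.5], "angular": [0, 0, 0]}]}}

```text
clock: 8.2
tool_pos: [0.533, -0.0022, 0.0136]
orientation: [180.0, -0.0, -178.2]
force: [-3.3, 1.3, 0.0]
opening: 0.0498
gripper_force: 30.0
```

```bash
python3 st.py
```

```text
slide centre in holder [-3.6  0.2] tcp z 13.562282010368344 [ 1.79993814e+02 -8.31531586e-03 -1.78206553e+02] yaw err 0.0666086957140053 [-3.3  1.3  0. ] 8.2
```

>>> {"fn": "apply_moves", "kwargs": {"deltas": [{"fingers": 46, "delta_pos": [0, 0, 0.8], "angular": [0, 0, 0]}, {"fingers": 46, "delta_pos": [0, 0, 1.4], "angular": [0, 0, 0]}, {"fingers": 46, "delta_pos": [0, 0, 1.4], "angular": [0, 0, 0]}, {"fingers": 46, "delta_pos": [0, 0, 1.4], "angular": [0, 0, 0]}]}}

```text
clock: 8.6
tool_pos: [0.5332, -0.0024, 0.0123]
orientation: [-180.0, 0.0, -178.2]
force: [-4.4, 0.6, 0.3]
opening: 0.0497
gripper_force: 30.0
```

>>> {"fn": "apply_moves", "kwargs": {"deltas": [{"fingers": 46, "delta_pos": [0, 0, 0.7], "angular": [0, 0, 0]}, {"fingers": 46, "delta_pos": [0, 0, 0.7], "angular": [0, 0, 0]}, {"fingers": 56, "delta_pos": [0, 0, 0.3], "angular": [0, 0, 0]}, {"fingers": 56, "delta_pos": [0, 0, 0], "angular": [0, 0, 0]}, {"fingers": 75, "delta_pos": [0, 0, 0], "angular": [0, 0, 0]}, {"fingers": 75, "delta_pos": [0, 0, 0], "angular": [0, 0, 0]}, {"fingers": 75, "delta_pos": [0, 0, 0], "angular": [0, 0, 0]}, {"fingers": 75, "delta_pos": [0, 0, 0], "angular": [0, 0, 0]}]}}

```text
clock: 9.4
tool_pos: [0.5332, -0.0023, 0.0123]
orientation: [-180.0, 0.0, -178.2]
force: [-0.3, -0.8, -0.5]
opening: 0.0743
gripper_force: 0.0
```

>>> {"fn": "apply_moves", "kwargs": {"deltas": [{"fingers": 75, "delta_pos": [0, 0, -10], "angular": [0, 0, 0]}, {"fingers": 75, "delta_pos": [0, 0, -30], "angular": [0, 0, 0]}, {"fingers": 75, "delta_pos": [0, 0, -60], "angular": [0, 0, 0]}, {"fingers": 75, "delta_pos": [-40, 0, -95], "angular": [0, 0, 0]}, {"fingers": 75, "delta_pos": [-80, 10, -120], "angular": [0, 0, 0]}, {"fingers": 75, "delta_pos": [-106, 10, -128], "angular": [0, 0, 0]}, {"fingers": 75, "delta_pos": [-106, 10, -128], "angular": [0, 0, 0]}, {"fingers": 75, "delta_pos": [-106, 10, -128], "angular": [0, 0, 0]}, {"fingers": 75, "delta_pos": [-106, 10, -128], "angular": [0, 0, 0]}, {"fingers": 75, "delta_pos": [-106, 10, -128], "angular": [0, 0, 0]}]}}

```text
clock: 10.4
tool_pos: [0.6376, 0.0107, 0.14]
orientation: [-180.0, -0.1, -178.2]
force: [-0.5, 0.2, 0.6]
opening: 0.0751
gripper_force: 0.0
```

```bash
python3 - <<'E'
from h import *
import json
o=ctrl.get_obs();i=ctrl.snapshot('wrist');json.dump({k:np.asarray(v).tolist() for k,v in o.items()},open('o5.json','w'))
cv2.imwrite('pics/w5c.png',cv2.convertScaleAbs(cv2.resize(i[0:240,180:500,::-1],(800,600),interpolation=cv2.INTER_CUBIC),alpha=1.4))
E
```

```text
(no output)
```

View pics/w5c.png

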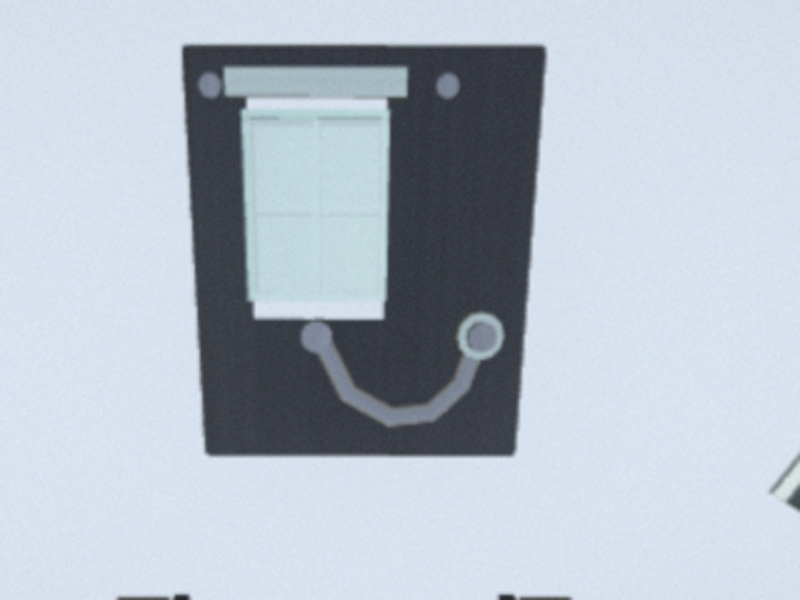

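The slide lies square against the bar: its end is flush at row 97, its centre at col 317 vs bar centre 316, and the post at (316,336) presses the other end. Everything is clear, so I'm handing it in.

```bash
python3 -c "
from plant import ctrl
print(ctrl.close_job())"
```

```text
the job is handed in; nothing more can be done
None
```

The four-well slide is loaded in the holder and I've handed the job in: the last image shows it square and centred against the fixed edge, the sprung arm pressing its other end and the gripper clear; the hand-in gave no verdict.

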